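# Load the orbital shaker

## Task

Load the orbital shaker for a mixing run: stand the conical flask, the large amber bottle, the small slim dropper bottle and the squat red-stoppered bottle each in the cup holder on the shaker's deck that fits its foot, upright and fully down on the holder's floor. Keep the glass upright and set it down, do not drop it, and leave the round display and the white plastic cup where they are.

Things in the scene. Friction and masses are not known exactly. Their poses are not given: they have to be found in the camera images.
- flask: Empty clear-glass conical flask on the open bench in front (not the one far behind the racks), 140 mm high, foot 85 mm across, loose. Straight neck 24 mm across from 85 mm above the foot to the top; the thin lip flares to 36 mm at the very top but does not block the fingers. Grip the neck, about 115 mm up. 0.12 kg. Origin: centre of the underside; z up.
- amber_bottle: Large amber glass bottle with black dropper cap, 158 mm high in all; straight round body 57 mm across up to 112 mm above the foot, grip it in the upper part of that (about 100 mm up, so that the cap stays below the gripper's palm). Loose, 0.19 kg. Origin: centre of the underside; z up.
- dropper_bottle: Small slim amber bottle, no label, white cap and bulb, 94 mm high in all; straight round body 30 mm across up to 58 mm above the foot; grip the body. Loose, stands alone on the open bench (the other dropper bottles stand in racks behind). 0.06 kg. Origin: centre of the underside; z up.
- stopper_bottle: Squat clear bottle with pink contents and red stopper, 58 mm high in all; treat as a 38 mm round body up to 46 mm above the foot, grip that. Loose, 0.05 kg. Origin: centre of the underside; z up.
- holder_flask: Largest of the four holders: low slotted steel cup bolted on the shaker's deck, for the conical flask only: bore 92 mm, flat floor 6 mm above this body's origin, rim 30 mm above it; the top 9 mm flares to a 104 mm mouth to guide the foot in. Cup 110 mm across at the rim. Fixed. Origin: centre of its underside, on the deck (262 mm square, 75 mm above the bench); z up.
- holder_amber: Second largest of the four holders: slotted steel cup bolted on the shaker's deck, for the large amber bottle only: bore 64 mm, flat floor 6 mm above this body's origin, rim 32 mm above it; the top 9 mm flares to a 76 mm mouth to guide the foot in. Cup 82 mm across at the rim. Fixed. Origin: centre of its underside, on the deck (262 mm square, 75 mm above the bench); z up.
- holder_dropper: Smallest of the four holders: slotted steel cup bolted on the shaker's deck, for the small slim dropper bottle only: bore 35 mm, flat floor 6 mm above this body's origin, rim 30 mm above it; the top 9 mm flares to a 47 mm mouth to guide the foot in. Cup 53 mm across at the rim. Fixed. Origin: centre of its underside, on the deck (262 mm square, 75 mm above the bench); z up.
- holder_stopper: Second smallest of the four holders: slotted steel cup bolted on the shaker's deck, for the squat red-stoppered bottle only: bore 48 mm, flat floor 6 mm above this body's origin, rim 24 mm above it; the top 9 mm flares to a 60 mm mouth to guide the foot in. Cup 66 mm across at the rim. Fixed. Origin: centre of its underside, on the deck (262 mm square, 75 mm above the bench); z up.
- timer: Bystander, to be left alone: round black-and-white display on a small black foot, 64 x 62 x 71 mm, loose on the bench. Origin: centre of the underside.
- pp_cup: Bystander, to be left alone: empty white plastic cup, 87 mm across, 88 mm high, loose on the bench. Origin: centre of the underside.
Things that resemble listed ones, but are neither listed nor needed, are in the scene too. Leave any green or purple look-alike of the stopper_bottle alone.

How it is judged:
By the outcome, as a careful person would: the job done as asked, in the order asked, and still so for the second after the job is handed in, with the robot touching nothing.
It also fails if it takes over 112 s, if anything falls off the work surface, if the arm or the gripper's body presses on something with over 40 N, if the wrist force passes 120 N, or if a joint passes its speed limit or range.

## Robot

A 7-joint arm with a two-finger parallel gripper is mounted at the origin on a cart in front of the work surface, level with it; the furniture and walls round the work are solid. World frame = base frame: x ahead of the robot, y to its left, z up, the work surface at z = 0. Lengths are in m, angles in rad, forces in N, time in s.
With the tool pointing down it reaches from about 0.425 to 0.875 m from the base axis. Payload 4.7 kg.
Tool frame: the origin (TCP) lies midway between the tips of the shut fingers; the grasp point (between the pads) lies 19 mm behind it; z points along the fingers, y is the line along which they close (so a half turn about z gives the same grasp; the last joint's range is limited). The gripper opens to 87 mm and grips with 3 to 60 N. Pads are 19 mm wide; open, the fingers measure 117 mm over their backs; the gripper's body (75 mm by 190 mm) begins 51 mm behind the grasp point.
Start: joints at [-1.125, 0.321, -0.07, 1.45, 0.023, 1.371, -0.057], TCP at [0.272, 0.59, 0.223] pointing down, gripper open.
Joint ranges: [-2.86, 2.86], [-0.3, 2.09], [-1.38, 1.24], [0.06, 2.45], [-1.56, 4.7], [0.09, 2.05], [-2.69, 2.69]. Speed limits (rad/s): [2.57, 2.57, 3.14, 3.14, 3.14, 3.14, 3.14].

## Interface

Orientations are given as a rotation vector (axis times angle).
In Python, from bench import ctrl gives the robot as it stands. The module is installed in compiled form; this text tells all that it offers.
- The arm moves only by the shell command python3 -m handwheel 'ROWS' [FORCE]. ROWS is JSON, a list of rows, each a list of 7 numbers: the finger opening in m, from 0 to 0.087, then the shift along the tool's x, y, z in m, then the turn, a rotation vector about the tool's x, y, z in degrees. A call has 1 to 12 rows; each row shifts and turns the commanded pose from where the row before left it, along the tool's axes as they then stand; what a row does not reach is not made up. A row lasts 1/8 s, in which the tool goes at most 62.5 mm and 10.7 degrees, less where a joint would pass 70% of its speed; a pose out of reach is approached as far as the arm can. A call is refused whole if a number of a shift passes 0.0625 or a number of a turn 10.7, either way. A call with a gripper value outside its range is refused whole. The fingers move at their own pace and stop on an object; FORCE is the grip in N (left out, the last holds). Time passes only in rows, so rows that do not move let the fingers close. It gives the time, the measured TCP pose, the force, the opening and the grip force at its end, in the units of the state.
- ctrl.get_state(): the state, without advancing time (a new reading comes with each control period).
- ctrl.get_image(name): name is "scene" or "top"; returns (picture, depth): 400x640x3 uint8, blue, green, red; 400x640 float32, m along the optical axis (not along the pixel's ray), 0 where there is no reading.
- ctrl.camera_info(name): a dict with "intrinsics" (3x3 intrinsics, pixels), "R" (3x3) and "t" (3): a world point X has camera coordinates R X + t. Camera axes: x right, y down, z forward; pixel columns grow to the right and rows downward; lengths in m; the calibration is good to about 2 mm. A picture is of the moment at which its call begins. camera_info takes no time and is no camera call.
- ctrl.close_job(): hands the job in; it is judged then, once.
The state is a dict: "time": time; "joint_positions": joint angles; "qd": joint speeds; "joint_torque": joint torques, N m; "position": TCP position; "tool_rot": TCP orientation; "ft_force": force on the tool from outside, world axes, zero at the start; "torque": the same for the moment, N m; "grip_width": opening from 0.0 (shut) to 1.0 (fully open); "grip_force": force on a finger pad.
Only numpy, scipy, OpenCV 4.12 (cv2) and the standard library are available. Lean on these libraries where they do the work, as an engineer would, in place of code of your own. Each camera call takes 0.05 s, during which the arm holds its last target. There are 200 camera calls.

## Working session

There is one attempt and no reset: what is moved stays moved. The work goes in short steps, Python scripts to look and compute and a shell command to move; the robot and the scene stay as the last step left them, time stands still between calls to the robot, and variables do not carry over. Pictures are saved under pics/ and viewed, at most 14 in all, crops included, and the job is handed in when it is done.

```bash
mkdir -p pics; python3 - <<'E'
from bench import ctrl
import cv2,numpy as np
for n in("scene","top"):
    im,d=ctrl.get_image(n);cv2.imwrite(f"pics/{n}0.png",im);np.save(f"{n}0.npy",d)
    c=ctrl.camera_info(n);print(n,c)
s=ctrl.get_state();print(s["time"],s["position"],s["tool_rot"],s["grip_width"])
E
```

```text
scene {'intrinsics': array([[430.97003407,   0.        , 322.18654532],
       [  0.        , 430.97003407, 197.98586325],
       [  0.        ,   0.        ,   1.        ]]), 'R': array([[ 0.90779535, -0.41924684, -0.01181887],
       [-0.18609653, -0.37738122, -0.90716674],
       [ 0.37586657,  0.8257212 , -0.4206053 ]]), 't': array([-0.5339541 ,  0.14773197,  0.97784661])}
top {'intrinsics': array([[482.00667568,   0.        , 323.76835977],
       [  0.        , 482.00667568, 191.55119094],
       [  0.        ,   0.        ,   1.        ]]), 'R': array([[-6.25138733e-04, -9.99998070e-01,  1.86237767e-03],
       [-9.94558549e-01,  4.27718640e-04, -1.04178255e-01],
       [ 1.04177258e-01, -1.91736950e-03, -9.94556898e-01]]), 't': array([-0.0595459 ,  0.58131258,  1.62253473])}
0.1 [0.27186828 0.58987125 0.22158979] [-6.72895610e-01 -3.06842951e+00  2.65215547e-03] 0.9988329849067736
```

View pics/scene0.png

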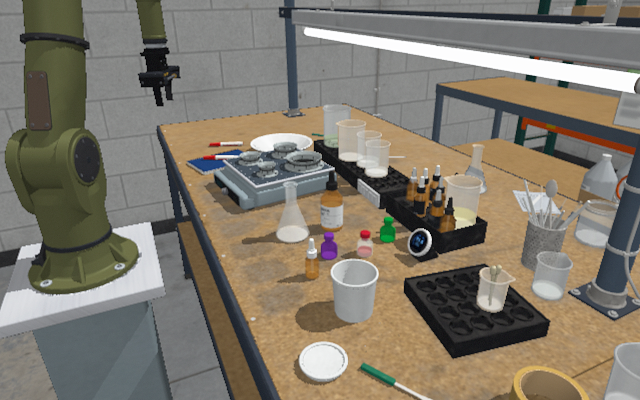

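View pics/top0.png

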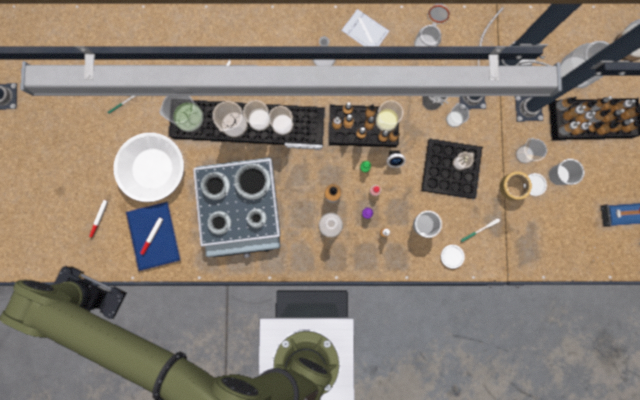

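Top view: candidates are the flask (330,225), against the rear flask at (325,48). Amber bottle is at (333,193). Dropper is at (386,233), against the rack droppers at about (365,125). Red stopper is at (376,191), against purple (367,213) and green (365,166). The holders, largest first, are (253,181), (215,186), (219,223) and (256,217). I'll check these in a close crop and measure.

```bash
cat > h.py <<'E'
import numpy as np,cv2
from bench import ctrl
def cloud(n,d):
    c=ctrl.camera_info(n);K,R,t=c["intrinsics"],c["R"],c["t"]
    v,u=np.indices(d.shape);p=np.stack([(u-K[0,2])/K[0,0]*d,(v-K[1,2])/K[1,1]*d,d],-1)
    P=(p-t)@R; P[d==0]=np.nan; return P
def ray(n,u,v,z):
    c=ctrl.camera_info(n);K,R,t=c["intrinsics"],c["R"],c["t"]
    o=-R.T@t; w=R.T@np.linalg.inv(K)@[u,v,1]; return o+w*(z-o[2])/w[2]
E
python3 - <<'E'
from h import *
im=cv2.imread("pics/top0.png")
a=cv2.resize(im[150:260,180:290],None,fx=5,fy=5,interpolation=3)
b=cv2.resize(im[150:260,310:410],None,fx=5,fy=5,interpolation=3)
s=cv2.imread("pics/scene0.png");c=cv2.resize(s[120:330,210:450],None,fx=3.3,fy=2.8,interpolation=3)[:588,:792]
cv2.imwrite("pics/c1.png",cv2.resize(np.hstack([a,b]),(798,418)));
cv2.imwrite("pics/c2.png",c)
P=cloud("top",np.load("top0.npy")); S=cloud("scene",np.load("scene0.npy"))
for nm,u,v,h in(("flask",330,225,.14),("amber",333,193,.158),("drop",386,233,.094),("stop",376,191,.058),("pur",367,213,.058),("green",365,166,.058),("timer",396,160,.07),("cup",428,224,.088)):
    x=ray("top",u,v,h)
    for tag,C in(("top",P),("scn",S)):
        m=(np.hypot(C[...,0]-x[0],C[...,1]-x[1])<.05)&(C[...,2]>.012)
        q=C[m]; print(nm,x.round(3),tag,len(q),np.nanmean(q,0).round(3) if len(q) else'',q.min(0).round(3),q.max(0).round(3))
for u,v in((253,181),(215,186),(219,223),(256,217)):
    print(ray("top",u,v,.105).round(3),P[v,u])
for u in range(210,290,12): print(u,P[150:262:10,u,2].round(3))
print("bar",P[78,100:560:60].round(3)); print("glass",P[100:150:12,185:390:30,2].round(2))
E
```

```text
flask [ 0.463 -0.079  0.14 ] top 402 [ 0.467 -0.081  0.055] [ 0.423 -0.122  0.012] [ 0.509 -0.04   0.148]
flask [ 0.463 -0.079  0.14 ] scn 1094 [ 0.461 -0.1    0.064] [ 0.426 -0.126  0.012] [ 0.506 -0.062  0.142]
amber [ 0.563 -0.089  0.158] top 253 [ 0.571 -0.087  0.1  ] [ 0.547 -0.114  0.025] [ 0.601 -0.06   0.166]
amber [ 0.563 -0.089  0.158] scn 953 [ 0.566 -0.106  0.074] [ 0.544 -0.122  0.012] [ 0.598 -0.072  0.158]
drop [ 0.438 -0.263  0.094] top 72 [ 0.442 -0.262  0.055] [ 0.429 -0.28   0.016] [ 0.456 -0.252  0.099]
drop [ 0.438 -0.263  0.094] scn 387 [ 0.438 -0.275  0.047] [ 0.425 -0.284  0.012] [ 0.455 -0.26   0.093]
stop [ 0.58  -0.236  0.058] top 100 [ 0.586 -0.234  0.042] [ 0.569 -0.253  0.02 ] [ 0.604 -0.218  0.067]
stop [ 0.58  -0.236  0.058] scn 294 [ 0.582 -0.246  0.035] [ 0.567 -0.258  0.012] [ 0.602 -0.226  0.06 ]
pur [ 0.506 -0.205  0.058] top 102 [ 0.509 -0.207  0.041] [ 0.491 -0.233  0.013] [ 0.528 -0.19   0.062]
pur [ 0.506 -0.205  0.058] scn 302 [ 0.504 -0.219  0.035] [ 0.489 -0.23   0.012] [ 0.526 -0.195  0.061]
green [ 0.665 -0.2    0.058] top 100 [ 0.669 -0.
[... 1169 characters left out ...]
258 [-0.002  0.08   0.089  0.085  0.077  0.081  0.083  0.081  0.077  0.046
  0.042 -0.002]
270 [-0.003  0.079  0.075  0.073  0.074  0.067  0.072  0.073  0.079  0.04
  0.002  0.003]
282 [-0.006 -0.    -0.009 -0.001 -0.004  0.001  0.002 -0.003  0.001  0.001
  0.006  0.002]
bar [[ 0.82   0.503  0.498]
 [ 0.819  0.352  0.5  ]
 [ 0.819  0.201  0.5  ]
 [ 0.82   0.051  0.497]
 [ 0.82  -0.1    0.498]
 [ 0.819 -0.251  0.5  ]
 [ 0.819 -0.402  0.499]
 [ 0.82  -0.554  0.497]]
glass [[ 0.1   0.   -0.    0.01  0.    0.   -0.  ]
 [ 0.07  0.16  0.13  0.11  0.05  0.04  0.06]
 [ 0.14  0.04  0.08  0.06  0.05  0.09  0.09]
 [ 0.04  0.04  0.04 -0.    0.05  0.03  0.01]
 [-0.    0.    0.   -0.    0.02  0.   -0.  ]]
```

View pics/c1.png

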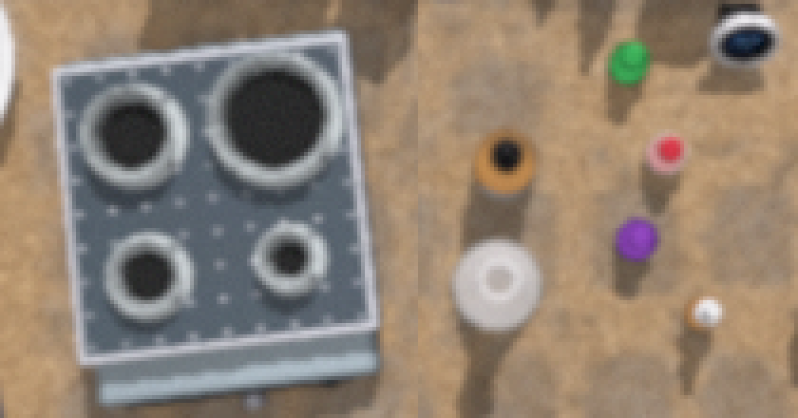

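View pics/c2.png

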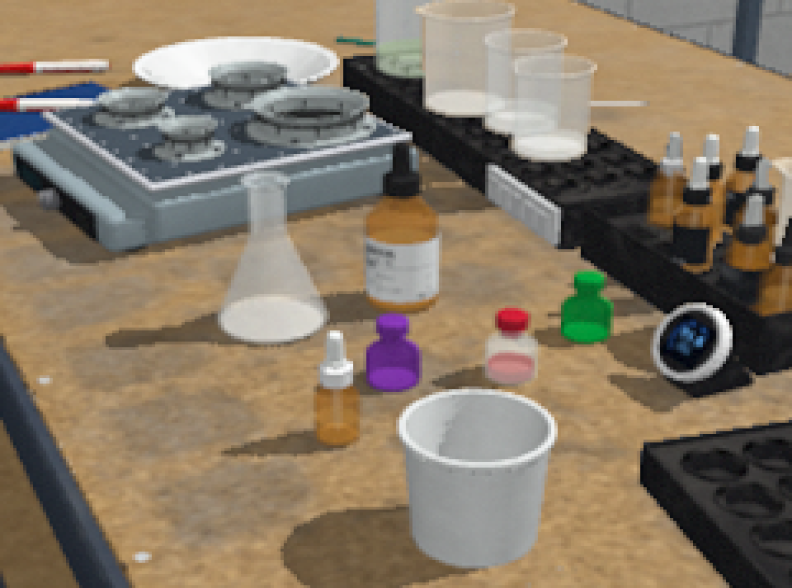

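```bash
cat > fit.py <<'E'
from h import *
from scipy.optimize import minimize,least_squares
def proj(n,X):
    c=ctrl.camera_info(n);p=X@c["R"].T+c["t"];q=p@c["intrinsics"].T;return q[:,:2]/q[:,2:]
def circ(n,im,x,y,z,r,s=.003,rng=.012):
    g=cv2.GaussianBlur(im,(0,0),.7).astype(np.float32);a=np.linspace(0,2*np.pi,120)
    def samp(x,y,r):
        X=np.c_[x+r*np.cos(a),y+r*np.sin(a),0*a+z];p=proj(n,X).astype(np.float32)
        return cv2.remap(g,p[:,0].copy(),p[:,1].copy(),cv2.INTER_LINEAR)[:,0]
    f=lambda v:-np.mean(np.linalg.norm(samp(*v,r+s)-samp(*v,r-s),axis=1))
    G=[(f((x+i,y+j)),x+i,y+j) for i in np.arange(-rng,rng+.001,.002) for j in np.arange(-rng,rng+.001,.002)]
    b=min(G);o=minimize(f,b[1:],method="Nelder-Mead",options=dict(initial_simplex=[b[1:],(b[1]+.002,b[2]),(b[1],b[2]+.002)]));return o.x.round(4),round(o.fun,1)
def cyl(C,x,y,z0,z1,r):
    m=(np.hypot(C[...,0]-x,C[...,1]-y)<r+.015)&(C[...,2]>z0)&(C[...,2]<z1);q=C[m]
    o=least_squares(lambda v:np.hypot(q[:,0]-v[0],q[:,1]-v[1])-r,(x,y),loss="soft_l1",f_scale=.002);return o.x.round(4),len(q)
E
python3 - <<'E'
from fit import *
T=cv2.imread("pics/top0.png");Sc=cv2.imread("pics/scene0.png");S=cloud("scene",np.load("scene0.npy"));P=cloud("top",np.load("top0.npy"))
for n,x,y,h,ro,ri in(("flask",.608,.172,.105,.055,.052),("amber",.592,.297,.107,.041,.038),("drop",.490,.161,.105,.0265,.0235),("stop",.471,.281,.099,.033,.030)):
    print("H",n,"topO",*circ("top",T,x,y,h,ro),"sceneO",*circ("scene",Sc,x,y,h,ro),"bore-edge",*circ("top",T,x,y,h-.009,ri-.006))
    m=(np.hypot(P[...,0]-x,P[...,1]-y)<ro+.004)&(P[...,2]>h-.012);print("  ptsmean",P[m].mean(0).round(4),m.sum())
for n,x,y,z0,z1,r,tz,tr in(("flask",.465,-.08,.09,.135,.012,.14,.018),("amber",.568,-.09,.01,.11,.0285,.112,.0285),("drop",.44,-.265,.008,.056,.015,.056,.015),("stop",.584,-.236,.005,.04,.019,.04,.019)):
    print(n,"scn",*cyl(S,x,y,z0,z1,r),"topcirc",*circ("top",T,x,y,tz,tr,.002))
print("flask foot",circ("top",T,.465,-.08,.002,.0425),cyl(S,.465,-.08,.002,.012,.042))
hsv=cv2.cvtColor(T,cv2.COLOR_BGR2HSV)
for n,u,v,z,m in(("stop",376,191,.056,((hsv[...,0]<8)|(hsv[...,0]>170))&(hsv[...,1]>150)),("amber",333,193,.15,T.max(2)<60),("drop",386,233,.085,T.min(2)>160)):
    w=np.zeros_like(m);w[v-8:v+9,u-8:u+9]=m[v-8:v+9,u-8:u+9];p=np.argwhere(w).mean(0);print(n,w.sum(),p,ray("top",p[1],p[0],z).round(4))
E
```

```text
H flask topO [0.6241 0.1807] -69.8 sceneO [0.6104 0.1784] -61.6 bore-edge [0.6138 0.1786] -99.0
  ptsmean [0.6124 0.1783 0.1018] 219
H amber topO [0.5895 0.2908] -67.5 sceneO [0.59   0.2907] -48.6 bore-edge [0.5983 0.3016] -96.9
  ptsmean [0.5969 0.3048 0.1041] 160Traceback (most recent call last):
  File "<stdin>", line 4, in <module>
  File "fit.py", line 11, in circ
    G=[(f((x+i,y+j)),x+i,y+j) for i in np.arange(-rng,rng+.001,.002) for j in np.arange(-rng,rng+.001,.002)]
        ~^^^^^^^^^^^
  File "fit.py", line 10, in <lambda>
    f=lambda v:-np.mean(np.linalg.norm(samp(*v,r+s)-samp(*v,r-s),axis=1))
                                                    ~~~~^^^^^^^^
  File "fit.py", line 8, in samp
    X=np.c_[x+r*np.cos(a),y+r*np.sin(a),0*a+z];p=proj(n,X).astype(np.float32)
                                                 ~~~~^^^^^
  File "fit.py", line 4, in proj
    c=ctrl.camera_info(n);p=X@c["R"].T+c["t"];q=p@c["intrinsics"].T;return q[:,:2]/q[:,2:]
ValueError: time passes only in moves, steps and waits
```

```bash
python3 - <<'E'
import re
h=open("h.py").read().replace("def cloud","import functools\n@functools.cache\ndef cam(n): return ctrl.camera_info(n)\ndef cloud").replace("c=ctrl.camera_info","c=cam");open("h.py","w").write(h)
f=open("fit.py").read().replace("c=ctrl.camera_info","c=cam").replace("-np.mean(np.linalg.norm(samp(*v,r+s)-samp(*v,r-s),axis=1))","-np.linalg.norm(np.mean(samp(*v,r+s)-samp(*v,r-s),axis=0))");open("fit.py","w").write(f)
E
cat > m.py <<'E'
from fit import *
T=cv2.imread("pics/top0.png");Sc=cv2.imread("pics/scene0.png");S=cloud("scene",np.load("scene0.npy"));P=cloud("top",np.load("top0.npy"))
for n,x,y,h,ro,ri in(("flask",.612,.178,.105,.055,.052),("amber",.597,.302,.107,.041,.038),("drop",.490,.164,.105,.0265,.0235),("stop",.473,.285,.099,.033,.030)):
    print("H",n,"topO",*circ("top",T,x,y,h,ro),"sceneO",*circ("scene",Sc,x,y,h,ro),"bore",*circ("top",T,x,y,h-.009,ri-.006),"boreS",*circ("scene",Sc,x,y,h,ri))
    m=(np.hypot(P[...,0]-x,P[...,1]-y)<ro+.004)&(P[...,2]>h-.012);print("  ptsmean",P[m].mean(0).round(4),m.sum())
for n,x,y,z0,z1,r,tz,tr in(("flask",.465,-.08,.09,.135,.012,.14,.018),("amber",.568,-.09,.01,.11,.0285,.112,.0285),("drop",.44,-.265,.008,.056,.015,.056,.015),("stop",.584,-.236,.005,.04,.019,.04,.019)):
    print(n,"scn",*cyl(S,x,y,z0,z1,r),"topcirc",*circ("top",T,x,y,tz,tr,.002))
print("flask foot",circ("top",T,.465,-.08,.002,.0425),cyl(S,.465,-.08,.002,.012,.042))
hsv=cv2.cvtColor(T,cv2.COLOR_BGR2HSV)
for n,u,v,z,m in(("stop",376,191,.056,((hsv[...,0]<8)|(hsv[...,0]>170))&(hsv[...,1]>150)),("amber",333,193,.15,T.max(2)<60),("drop",386,233,.085,T.min(2)>160)):
    w=np.zeros_like(m);w[v-8:v+9,u-8:u+9]=m[v-8:v+9,u-8:u+9];p=np.argwhere(w).mean(0);print(n,w.sum(),p,ray("top",p[1],p[0],z).round(4))
E
python3 m.py
```

```text
H flask topO [0.6194 0.1672] -35.7 sceneO [0.6087 0.1742] -52.3 bore [0.6138 0.1786] -99.0 boreS [0.6138 0.1834] -35.2
  ptsmean [0.6155 0.1844 0.1018] 254
H amber topO [0.6108 0.3183] -40.8 sceneO [0.5912 0.2947] -35.5 bore [0.5985 0.3015] -96.9 boreS [0.5924 0.2989] -35.9
  ptsmean [0.599  0.3076 0.1042] 179
H drop topO [0.4909 0.1623] -31.7 sceneO [0.4852 0.1599] -43.0 bore [0.4911 0.1635] -106.5 boreS [0.486  0.1578] -33.9
  ptsmean [0.4895 0.1668 0.1025] 105
H stop topO [0.477 0.285] -33.7 sceneO [0.4714 0.2829] -40.0 bore [0.4759 0.2865] -104.3 boreS [0.4688 0.2882] -32.5
  ptsmean [0.4744 0.291  0.0957] 150
flask scn [ 0.4669 -0.0846] 212 topcirc [ 0.4863 -0.0777] -25.7
amber scn [ 0.5742 -0.0886] 800 topcirc [ 0.5575 -0.0863] -15.9
drop scn [ 0.4414 -0.2664] 272 topcirc [ 0.4423 -0.2677] -43.1
stop scn [ 0.5874 -0.236 ] 241 topcirc [ 0.5868 -0.2358] -17.9
flask foot (array([ 0.4695, -0.0827]), np.float64(-55.0)) (array([ 0.4677, -0.0824]), 130)
stop 21 [189. 376.] [ 0.5872 -0.2363  0.056 ]
amber 28 [190.57142857 332.82142857] [ 0.5719 -0.0884  0.15  ]
drop 36 [231.36111111 386.08333333] [ 0.4439 -0.2645  0.085 ]
```

```bash
cat > m2.py <<'E'
from fit import *
T=cv2.imread("pics/top0.png");Sc=cv2.imread("pics/scene0.png")
c=np.mean([(194.5,167.9),(271.3,158.2),(279.5,235.8),(201.6,244.7)],0);print("deck ctr rough",ray("top",*c,.075))
# refine deck square: gradient across edge, both cameras
def deck(n,im):
    g=cv2.GaussianBlur(im,(0,0),.7).astype(np.float32).mean(2);t=np.linspace(-.12,.12,60);h=.131
    def smp(v,h):
        L=np.vstack([np.c_[t,0*t+h],np.c_[t,0*t-h],np.c_[0*t+h,t],np.c_[0*t-h,t]]);c,s=np.cos(v[2]),np.sin(v[2])
        p=proj(n,np.c_[v[0]+c*L[:,0]-s*L[:,1],v[1]+s*L[:,0]+c*L[:,1],0*L[:,0]+.075]).astype(np.float32)
        return cv2.remap(g,p[:,0].copy(),p[:,1].copy(),1)[:,0]
    f=lambda v:-np.mean(smp(v,h-.003))
    b=min((f((x,y,a)),x,y,a) for x in np.arange(.53,.562,.002) for y in np.arange(.216,.25,.002) for a in np.arange(-.2,.2,.02))
    o=minimize(f,b[1:],method="Nelder-Mead");return o.x.round(4),o.fun
print("top",deck("top",T),"scene",deck("scene",Sc))
for n,x,y,h,ro,ri in(("flask",.612,.178,.105,.055,.052),("amber",.597,.302,.107,.041,.038),("drop",.490,.164,.105,.0265,.0235),("stop",.473,.285,.099,.033,.030)):
    print(n,[(z,dr,*circ("top",T,x,y,z,ri-.006+dr)) for z in(.081,h-.009,h) for dr in (-.002,.002)])
E
python3 m2.py
```

```text
deck ctr rough [0.54294425 0.22992542 0.075     ]
top (array([0.5434, 0.234 , 0.122 ]), np.float64(-180.26637268066406)) scene (array([0.5397, 0.2294, 0.1082]), np.float64(-161.57183837890625))
flask [(0.081, -0.002, array([0.6136, 0.1802]), np.float64(-103.0)), (0.081, 0.002, array([0.6167, 0.1814]), np.float64(-90.1)), (0.096, -0.002, array([0.612 , 0.1781]), np.float64(-103.8)), (0.096, 0.002, array([0.6153, 0.1791]), np.float64(-87.6)), (0.105, -0.002, array([0.611 , 0.1768]), np.float64(-104.3)), (0.105, 0.002, array([0.614 , 0.1777]), np.float64(-85.9))]
amber [(0.081, -0.002, array([0.5987, 0.3044]), np.float64(-99.3)), (0.081, 0.002, array([0.6014, 0.3061]), np.float64(-87.4)), (0.098, -0.002, array([0.5967, 0.3006]), np.float64(-100.3)), (0.098, 0.002, array([0.5996, 0.3024]), np.float64(-85.3)), (0.107, -0.002, array([0.5959, 0.2987]), np.float64(-100.8)), (0.107, 0.002, array([0.5985, 0.3003]), np.float64(-83.8))]
drop [(0.081, -0.002, array([0.4902, 0.1651]), np.float64(-107.8)), (0.081, 0.002, array([0.4922, 0.1665]), np.float64(-95.2)), (0.096, -0.002, array([0.4896, 0.1628]), np.float64(-108.9)), (0.096, 0.002, array([0.4915, 0.1644]), np.float64(-94.3)), (0.105, -0.002, array([0.4893, 0.1613]), np.float64(-109.3)), (0.105, 0.002, array([0.4909, 0.1632]), np.float64(-93.7))]
stop [(0.081, -0.002, array([0.4749, 0.2878]), np.float64(-108.0)), (0.081, 0.002, array([0.4773, 0.2888]), np.float64(-90.9)), (0.09000000000000001, -0.002, array([0.4747, 0.2861]), np.float64(-108.5)), (0.09000000000000001, 0.002, array([0.4768, 0.2869]), np.float64(-89.9)), (0.099, -0.002, array([0.4747, 0.2839]), np.float64(-109.1)), (0.099, 0.002, array([0.4765, 0.2851]), np.float64(-88.7))]
```

Crop c1 confirms the choice: amber body with black cap at (505,160), flask at (497,285), red-stoppered clear bottle at (667,152), white-capped dropper at (706,312). Purple (636,240) and green (629,62) are the decoys. Next, turn the tool in line with world y and go above the flask.

```bash
python3 -m handwheel '[[0.087,0,0,0,0,0,-8.2],[0.087,0,0,0,0,0,-8.2],[0.087,0,0,0,0,0,-8.2],[0.087,0,0,0,0,0,0]]' 20; python3 -m handwheel '[[0.087,-0.05,-0.05,0,0,0,0],[0.087,-0.05,-0.05,0,0,0,0],[0.087,-0.05,-0.05,0,0,0,0],[0.087,-0.046,-0.05,0,0,0,0],[0.087,0,0,0,0,0,0]]'
```

```text
time: 0.6
position: [0.272, 0.5901, 0.222]
tool_rot: [-0.006, -3.141, 0.001]
ft_force: [-0.2, -0.2, -0.1]
grip_width: 1.001
grip_force: 0.0
time: 1.23
position: [0.452, 0.4049, 0.2225]
tool_rot: [0.026, 3.139, -0.005]
ft_force: [-0.5, 0.7, 0.3]
grip_width: 1.001
grip_force: 0.0
```

```bash
python3 -m handwheel '[[0.087,-0.016,-0.05,0,0,0,0],[0.087,0,-0.05,0,0,0,0],[0.087,0,-0.05,0,0,0,0],[0.087,0,-0.05,0,0,0,0],[0.087,0,-0.05,0,0,0,0],[0.087,0,-0.05,0,0,0,0],[0.087,0,-0.05,0,0,0,0],[0.087,0,-0.05,0,0,0,0],[0.087,0,-0.05,0,0,0,0],[0.087,0,-0.038,0,0,0,0],[0.087,0,0,0,0,0,0],[0.087,0,0,0,0,0,0]]'
```

```text
time: 2.72
position: [0.4614, -0.0753, 0.2225]
tool_rot: [-0.004, -3.142, -0.001]
ft_force: [-0.1, 0.7, 0.4]
grip_width: 1.003
grip_force: 0.0
```

```bash
python3 -m handwheel '[[0.087,-0.0066,-0.0077,0,0,0,0],[0.087,0,0,0.03,0,0,0],[0.087,0,0,0.04,0,0,0],[0.087,0,0,0.035,0,0,0],[0.087,0,0,0.0215,0,0,0],[0.087,0,0,0,0,0,0]]'
python3 - <<'E'
from h import *
for n in("scene","top"): cv2.imwrite(f"pics/g1{n}.png",ctrl.get_image(n)[0])
s=cv2.imread("pics/g1scene.png")[130:270,230:400];t=cv2.imread("pics/g1top.png")[150:260,270:390]
cv2.imwrite("pics/g1.png",np.hstack([cv2.resize(s,(460,379),interpolation=3),cv2.resize(t,(340,379),interpolation=3)]))
E
```

```text
time: 3.48
position: [0.4668, -0.0838, 0.0945]
tool_rot: [-0.002, -3.138, 0.001]
ft_force: [-0.2, -1.1, 0.2]
grip_width: 0.999
grip_force: 0.0
```

View pics/g1.png

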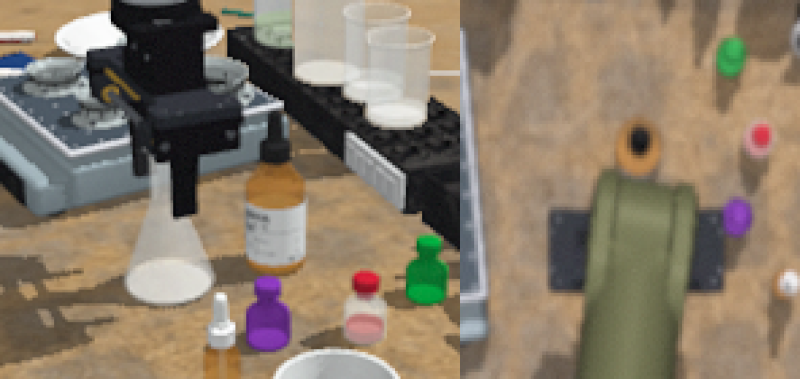

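The picture shows the fingers on either side of the flask's neck (crop 165,180) and the neighbours clear. Next, close the fingers and lift.

```bash
python3 -m handwheel '[[0.022,0,0,0,0,0,0],[0.022,0,0,0,0,0,0],[0.022,0,0,0,0,0,0],[0.022,0,0,0,0,0,0],[0.022,0,0,0,0,0,0],[0.022,0,0,0,0,0,0]]' 15; python3 -m handwheel '[[0.018,0,0,-0.005,0,0,0],[0.018,0,0,-0.02,0,0,0],[0.018,0,0,-0.03,0,0,0],[0.018,0,0,-0.04,0,0,0],[0.018,0,0,-0.04,0,0,0],[0.018,0,0,-0.02,0,0,0],[0.018,0,0,0,0,0,0]]'
```

```text
time: 4.32
position: [0.4679, -0.0844, 0.0961]
tool_rot: [0.004, 3.142, 0.0]
ft_force: [-0.7, -0.1, -0.3]
grip_width: 0.403
grip_force: 0.0
time: 5.2
position: [0.4688, -0.0846, 0.2525]
tool_rot: [0.004, 3.138, 0.0]
ft_force: [0.0, 0.2, -1.3]
grip_width: 0.275
grip_force: 15.0
```

The fingers closed later than planned, during the lift, though force −1.3 N and opening 24 mm show the flask is held. I'll measure where on the neck it hangs.

```bash
python3 - <<'E'
from h import *
im,d=ctrl.get_image("scene");S=cloud("scene",d);x,y=.468,-.085
m=(np.hypot(S[...,0]-x,S[...,1]-y)<.055);z=S[...,2][m];print(np.histogram(z[(z>.02)&(z<.3)],bins=np.arange(.02,.3,.01)))
s=im[60:280,200:420];cv2.imwrite("pics/g2.png",cv2.resize(s,(590,590),interpolation=3))
E
```

```text
(array([  0,   0,   0,   0,   0,   0,   0,   0,   0,   0,   0,   0,   0,
        82, 170, 155, 143, 125, 115,  99,  85,  65,  56,  55,  68,  69,
        74]), array([0.02, 0.03, 0.04, 0.05, 0.06, 0.07, 0.08, 0.09, 0.1 , 0.11, 0.12,
       0.13, 0.14, 0.15, 0.16, 0.17, 0.18, 0.19, 0.2 , 0.21, 0.22, 0.23,
       0.24, 0.25, 0.26, 0.27, 0.28, 0.29]))
```

View pics/g2.png

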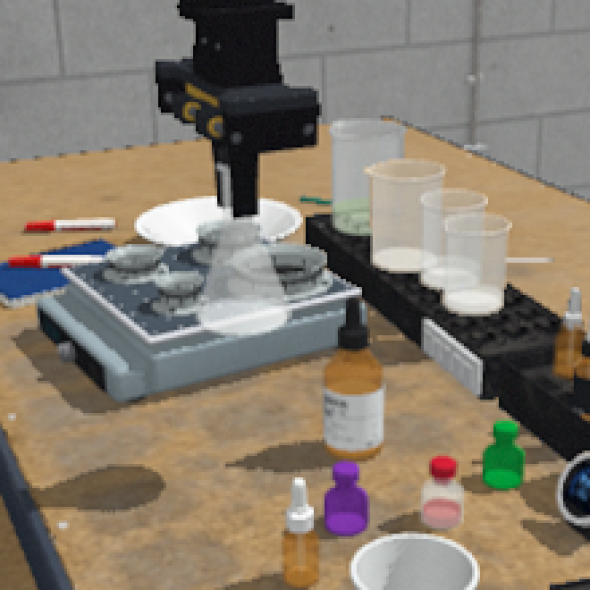

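The flask hangs upright, foot at about z = 0.155, gripped as planned. Next, carry it over the largest holder.

```bash
python3 -m handwheel '[[0.018,-0.01,0.018,0,0,0,0],[0.018,-0.02,0.036,0,0,0,0],[0.018,-0.025,0.046,0,0,0,0],[0.018,-0.025,0.046,0,0,0,0],[0.018,-0.025,0.046,0,0,0,0],[0.018,-0.02,0.036,0,0,0,0],[0.018,-0.012,0.022,0,0,0,0],[0.018,-0.006,0.012,0,0,0,0],[0.018,0,0,0,0,0,0],[0.018,0,0,0,0,0,0]]'
cat > chk.py <<'E'
from fit import *
import sys
im,d=ctrl.get_image("scene");S=cloud("scene",d);cv2.imwrite(sys.argv[1],im)
x,y,r=map(float,sys.argv[2:5]);m=np.hypot(S[...,0]-x,S[...,1]-y)<r+.012
q=S[m];q=q[q[:,2]>.112];z0=np.percentile(q[:,2],1);b=q[(q[:,2]<z0+float(sys.argv[5]))]
o=least_squares(lambda v:np.hypot(b[:,0]-v[0],b[:,1]-v[1])-r,(x,y),loss="soft_l1",f_scale=.002)
print("foot z",z0.round(4),"centre",o.x.round(4),len(b),"TCP",ctrl.get_state()["position"])
E
python3 chk.py pics/h1.png .612 .177 .0415 .006
```

```text
time: 6.5
position: [0.6113, 0.1759, 0.2509]
tool_rot: [-0.006, -3.141, 0.001]
ft_force: [-0.1, -0.2, -1.7]
grip_width: 0.274
grip_force: 15.0
foot z 0.1552 centre [0.6119 0.1767] 92 TCP [0.61140603 0.17569887 0.251177  ]
```

```bash
python3 -m handwheel '[[0.018,-0.0006,0.001,0.02,0,0,0],[0.018,0,0,0.02,0,0,0],[0.018,0,0,0.012,0,0,0],[0.018,0,0,0.005,0,0,0],[0.018,0,0,0.003,0,0,0]]';python3 -m handwheel '[[0.018,0,0,0.003,0,0,0],[0.018,0,0,0.003,0,0,0],[0.018,0,0,0.003,0,0,0],[0.018,0,0,0,0,0,0]]'
```

```text
time: 7.18
position: [0.6123, 0.1783, 0.1909]
tool_rot: [0.004, 3.141, 0.0]
ft_force: [0.1, 0.4, -0.8]
grip_width: 0.276
grip_force: 15.0
time: 7.68
position: [0.6122, 0.1784, 0.1821]
tool_rot: [0.004, 3.141, 0.0]
ft_force: [-0.4, -0.3, -1.7]
grip_width: 0.272
grip_force: 15.0
```

No contact with the flare so far, with about 5 mm left to go.

```bash
python3 -m handwheel '[[0.018,0,0,0.002,0,0,0],[0.018,0,0,0.001,0,0,0],[0.018,0,0,0,0,0,0]]';python3 -m handwheel '[[0.018,0,0,0.001,0,0,0],[0.018,0,0,0,0,0,0]]';python3 -m handwheel '[[0.018,0,0,0.001,0,0,0],[0.018,0,0,0,0,0,0]]'
```

```text
time: 8.05
position: [0.6126, 0.1789, 0.1817]
tool_rot: [0.003, 3.14, 0.002]
ft_force: [-2.9, 1.0, 8.5]
grip_width: 0.274
grip_force: 15.0
time: 8.3
position: [0.6127, 0.1789, 0.1817]
tool_rot: [0.003, 3.139, 0.003]
ft_force: [-5.0, 0.2, 11.9]
grip_width: 0.275
grip_force: 15.0
time: 8.55
position: [0.6128, 0.179, 0.1816]
tool_rot: [0.003, 3.138, 0.004]
ft_force: [-5.2, -0.0, 15.6]
grip_width: 0.273
grip_force: 15.0
```

```bash
python3 -m handwheel '[[0.018,0.001,0,-0.002,0,0,0],[0.018,0.001,0,0,0,0,0],[0.018,0,0,0,0,0,0]]'
python3 - <<'E'
from h import *
im,d=ctrl.get_image("scene");S=cloud("scene",d);x,y=.6125,.179
m=(np.hypot(S[...,0]-x,S[...,1]-y)<.05)
print(np.histogram(S[...,2][m],bins=np.arange(.07,.3,.01)))
# lip: mean over columns near the neck
r=np.hypot(S[...,0]-x,S[...,1]-y)
for a in np.arange(.19,.235,.004):
    k=(r<.03)&(abs(S[...,2]-a)<.002);print(a.round(3),k.sum(),r[k].mean().round(4) if k.any() else '',np.argwhere(k).mean(0).round(0) if k.any() else '')
p=im[100:200,220:340];cv2.imwrite("pics/g3.png",cv2.resize(p,(720,600),interpolation=3))
E
```

```text
time: 8.93
position: [0.6123, 0.1789, 0.1817]
tool_rot: [0.004, 3.136, 0.003]
ft_force: [2.0, 1.0, 7.2]
grip_width: 0.272
grip_force: 15.0
(array([ 23,  73,  73, 111,  80,  76,  63,  60,  46,  40,  32,  31,  41,
        40,  41,  44,  33,   1,  13,  29,  49,  36]), array([0.07, 0.08, 0.09, 0.1 , 0.11, 0.12, 0.13, 0.14, 0.15, 0.16, 0.17,
       0.18, 0.19, 0.2 , 0.21, 0.22, 0.23, 0.24, 0.25, 0.26, 0.27, 0.28,
       0.29]))
0.19 14 0.0192 [130. 303.]
0.194 16 0.0193 [128. 304.]
0.198 18 0.0184 [127. 303.]
0.202 12 0.0203 [126. 304.]
0.206 20 0.0203 [124. 304.]
0.21 15 0.0189 [123. 303.]
0.214 18 0.0203 [121. 303.]
0.218 16 0.0209 [120. 303.]
0.222 19 0.0199 [118. 302.]
0.226 18 0.0224 [117. 303.]
0.23 15 0.0235 [116. 303.]
0.234 14 0.0236 [115. 303.]
```

View pics/g3.png

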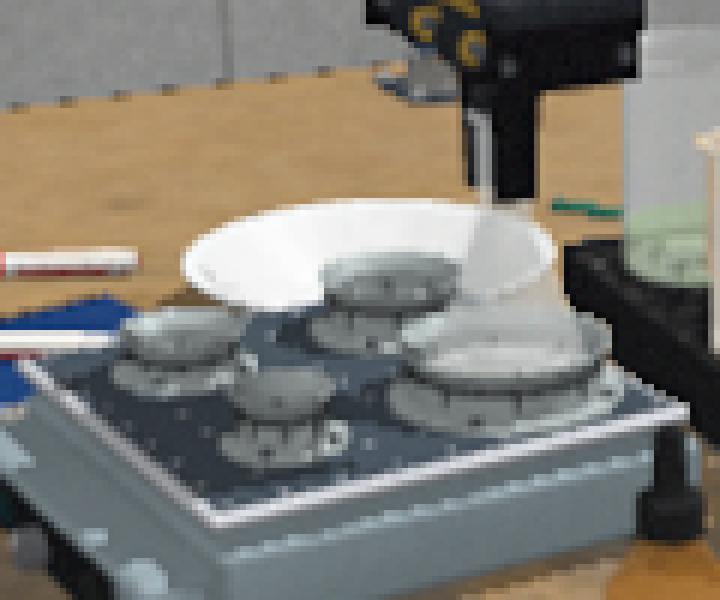

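The lip shows at about crop (480,112), z ≈ 0.221, which is a foot on the holder floor (0.081). The flask is seated, so ease the load and release.

```bash
python3 -m handwheel '[[0.018,-0.0005,0,-0.0018,0,0,0],[0.03,0,0,0,0,0,0],[0.05,0,0,0,0,0,0],[0.07,0,0,0,0,0,0],[0.07,0,0,0,0,0,0],[0.07,0,0,0,0,0,0],[0.07,0,0,0,0,0,0],[0.07,0,0,0,0,0,0],[0.07,0,0,0,0,0,0],[0.07,0,0,0,0,0,0]]' ; python3 -m handwheel '[[0.07,0,0,-0.02,0,0,0],[0.07,0,0,-0.03,0,0,0],[0.07,0,0,-0.03,0,0,0],[0.087,0,0,0,0,0,0]]'
python3 - <<'E'
from fit import *
im,d=ctrl.get_image("scene");S=cloud("scene",d);x,y=.6125,.179
r=np.hypot(S[...,0]-x,S[...,1]-y);m=(r<.03)&(S[...,2]>.17)&(S[...,2]<.24)
print("neck",cyl(S,x,y,.175,.212,.012),"top z",np.percentile(S[...,2][m],99))
E
```

```text
time: 10.22
position: [0.6106, 0.1783, 0.1809]
tool_rot: [0.004, 3.142, 0.0]
ft_force: [-0.8, 0.2, -0.5]
grip_width: 0.806
grip_force: 0.0
time: 10.72
position: [0.6125, 0.1786, 0.2655]
tool_rot: [0.004, 3.135, 0.004]
ft_force: [-0.4, -1.3, 0.4]
grip_width: 0.858
grip_force: 0.0
neck (array([0.6106, 0.1765]), 115) top z 0.22200798636170457
```

```bash
python3 -m handwheel '[[0.087,0.005,-0.03,0,0,0,0],[0.087,0.006,-0.045,0,0,0,0],[0.087,0.007,-0.045,0,0,0,0],[0.087,0.007,-0.045,0,0,0,0],[0.087,0.006,-0.045,0,0,0,0],[0.087,0.005,-0.04,0,0,0,0],[0.087,0.0035,-0.017,0,0,0,0],[0.087,0,0,0,0,0,0],[0.087,0,0,0,0,0,0]]'
```

```text
time: 11.9
position: [0.5709, -0.0861, 0.2605]
tool_rot: [0.001, -3.141, -0.002]
ft_force: [-0.3, 0.2, 0.2]
grip_width: 1.001
grip_force: 0.0
```

```bash
python3 -m handwheel '[[0.087,-0.002,-0.0024,0.02,0,0,0],[0.087,0,0,0.04,0,0,0],[0.087,0,0,0.04,0,0,0],[0.087,0,0,0.035,0,0,0],[0.087,0,0,0.02,0,0,0],[0.087,0,0,0.0145,0,0,0],[0.087,0,0,0,0,0,0],[0.087,0,0,0,0,0,0]]'; python3 -m handwheel '[[0.05,0,0,0,0,0,0],[0.05,0,0,0,0,0,0],[0.05,0,0,0,0,0,0],[0.05,0,0,0,0,0,0],[0.05,0,0,0,0,0,0],[0.05,0,0,0,0,0,0],[0.05,0,0,0,0,0,0],[0.05,0,0,0,0,0,0]]' 25
```

```text
time: 12.9
position: [0.5733, -0.0907, 0.0923]
tool_rot: [0.003, 3.14, 0.0]
ft_force: [-0.2, -0.0, 0.3]
grip_width: 1.001
grip_force: 0.0
time: 13.9
position: [0.5727, -0.0908, 0.0915]
tool_rot: [0.004, 3.141, 0.001]
ft_force: [-0.6, 0.5, 1.2]
grip_width: 0.647
grip_force: 25.0
```

```bash
python3 -m handwheel '[[0.05,0,0,-0.01,0,0,0],[0.05,0,0,-0.03,0,0,0],[0.05,0,0,-0.04,0,0,0],[0.05,0,0,-0.04,0,0,0],[0.05,0,0,-0.03,0,0,0],[0.05,0,0,-0.01,0,0,0],[0.05,0.015,0.03,0,0,0,0],[0.05,0.03,0.045,0,0,0,0],[0.05,0.03,0.045,0,0,0,0],[0.05,0.028,0.045,0,0,0,0],[0.05,0,0.045,0,0,0,0],[0.05,0,0.045,0,0,0,0]]'; python3 -m handwheel '[[0.05,0,0.045,0,0,0,0],[0.05,0,0.04,0,0,0,0],[0.05,0,0.03,0,0,0,0],[0.05,0,0.01,0,0,0,0],[0.05,0,0,0,0,0,0]]'
```

```text
time: 15.4
position: [0.4692, 0.165, 0.2504]
tool_rot: [-0.004, -3.141, 0.001]
ft_force: [0.7, 0.1, -1.7]
grip_width: 0.645
grip_force: 25.0
time: 16.02
position: [0.4702, 0.2885, 0.2505]
tool_rot: [-0.003, -3.14, 0.003]
ft_force: [-1.2, -1.0, -1.9]
grip_width: 0.653
grip_force: 25.0
```

```bash
python3 -m handwheel '[[0.05,-0.02,0.002,0,0,0,0],[0.05,-0.035,0.003,0,0,0,0],[0.05,-0.035,0.003,0,0,0,0],[0.05,-0.025,0.002,0,0,0,0],[0.05,-0.0115,0.0015,0,0,0,0],[0.05,0,0,0,0,0,0],[0.05,0,0,0,0,0,0]]'; python3 chk.py pics/h2.png .5965 .300 .0285 .03
```

```text
time: 16.9
position: [0.5961, 0.3003, 0.2516]
tool_rot: [-0.003, -3.141, -0.0]
ft_force: [-0.4, -0.4, -1.2]
grip_width: 0.649
grip_force: 25.0
foot z 0.1665 centre [0.5972 0.3011] 195 TCP [0.59602291 0.30047654 0.25174918]
```

```bash
python3 -m handwheel '[[0.05,0,0,0.02,0,0,0],[0.05,0,0,0.02,0,0,0],[0.05,0,0,0.012,0,0,0],[0.05,0,0,0.005,0,0,0],[0.05,0,0,0.005,0,0,0],[0.05,0,0,0,0,0,0]]';python3 -m handwheel '[[0.05,0,0,0.003,0,0,0],[0.05,0,0,0.003,0,0,0],[0.05,0,0,0.003,0,0,0],[0.05,0,0,0,0,0,0]]'
```

```text
time: 17.7
position: [0.597, 0.3004, 0.1894]
tool_rot: [0.004, 3.141, 0.0]
ft_force: [-0.2, -0.3, -1.6]
grip_width: 0.648
grip_force: 25.0
time: 18.2
position: [0.5968, 0.3002, 0.1799]
tool_rot: [-0.004, -3.141, 0.001]
ft_force: [0.1, 0.4, -2.2]
grip_width: 0.653
grip_force: 25.0
```

```bash
python3 -m handwheel '[[0.05,0,0,0.003,0,0,0],[0.05,0,0,0.002,0,0,0],[0.05,0,0,0,0,0,0]]';python3 -m handwheel '[[0.05,0,0,0.002,0,0,0],[0.05,0,0,0,0,0,0]]';python3 -m handwheel '[[0.05,0,0,0.001,0,0,0],[0.05,0,0,0,0,0,0]]'
```

```text
time: 18.58
position: [0.5969, 0.3003, 0.1751]
tool_rot: [-0.004, -3.141, 0.0]
ft_force: [-0.8, 0.5, -2.3]
grip_width: 0.649
grip_force: 25.0
time: 18.82
position: [0.5969, 0.3003, 0.1732]
tool_rot: [-0.004, -3.141, 0.0]
ft_force: [-0.7, 0.7, -1.3]
grip_width: 0.652
grip_force: 25.0
time: 19.08
position: [0.5971, 0.3004, 0.1726]
tool_rot: [0.004, 3.141, 0.0]
ft_force: [-0.5, 0.4, -0.3]
grip_width: 0.65
grip_force: 25.0
```

```bash
python3 -m handwheel '[[0.05,0,0,0.001,0,0,0],[0.05,0,0,0,0,0,0]]'; python3 -m handwheel '[[0.062,0,0,-0.0005,0,0,0],[0.075,0,0,0,0,0,0],[0.083,0,0,0,0,0,0],[0.083,0,0,0,0,0,0],[0.083,0,0,0,0,0,0],[0.083,0,0,0,0,0,0],[0.083,0,0,0,0,0,0],[0.083,0,0,-0.02,0,0,0],[0.083,0,0,-0.04,0,0,0],[0.083,0,0,-0.04,0,0,0],[0.083,0,0,0,0,0,0]]'
python3 - <<'E'
from fit import *
im,d=ctrl.get_image("scene");S=cloud("scene",d)
for n,x,y,a,b,r in(("flask",.6125,.178,.175,.212,.012),("amber",.597,.3,.12,.19,.0285)):
    q=np.hypot(S[...,0]-x,S[...,1]-y)<.03;z=S[...,2][q];z=z[z<.255]
    print(n,cyl(S,x,y,a,b,r),cyl(S,x,y,a,(a+b)/2,r)[0],np.percentile(z,99.5))
E
```

```text
time: 19.32
position: [0.5973, 0.3005, 0.1725]
tool_rot: [0.004, 3.14, 0.001]
ft_force: [-1.3, -0.1, 4.1]
grip_width: 0.645
grip_force: 25.0
time: 20.7
position: [0.599, 0.3013, 0.2782]
tool_rot: [0.004, 3.133, 0.007]
ft_force: [0.2, -0.7, 0.4]
grip_width: 0.956
grip_force: 0.0
flask (array([0.611 , 0.1765]), 115) [0.6113 0.1765] 0.2215455198566104
amber (array([0.5987, 0.303 ]), 376) [0.5984 0.3015] 0.23737591648549702
```

```bash
python3 -m handwheel '[[0.06,0.007,-0.025,0,0,0,0],[0.06,0.013,-0.05,0,0,0,0],[0.06,0.014,-0.05,0,0,0,0],[0.06,0.014,-0.05,0,0,0,0],[0.06,0.014,-0.05,0,0,0,0],[0.06,0.014,-0.05,0,0,0,0],[0.06,0.014,-0.05,0,0,0,0],[0.06,0.014,-0.05,0,0,0,0],[0.06,0.014,-0.05,0,0,0,0],[0.06,0.014,-0.05,0,0,0,0],[0.06,0.014,-0.05,0,0,0,0],[0.06,0.009,-0.043,0,0,0,0]]' ; python3 -m handwheel '[[0.06,0,0,0.02,0,0,0],[0.06,0,0,0.03,0,0,0],[0.06,0,0,0.03,0,0,0],[0.06,0,0,0.02,0,0,0],[0.06,0,0,0,0,0,0],[0.06,0,0,0,0,0,0]]' 12
```

```text
time: 22.25
position: [0.4391, -0.269, 0.2714]
tool_rot: [-0.006, -3.141, -0.001]
ft_force: [0.2, -0.1, 0.2]
grip_width: 0.691
grip_force: 0.0
time: 23.0
position: [0.4408, -0.2674, 0.1725]
tool_rot: [0.004, 3.141, -0.0]
ft_force: [-0.4, 0.0, 0.6]
grip_width: 0.69
grip_force: 0.0
```

```bash
python3 -m handwheel '[[0.06,-0.0015,0,0.03,0,0,0],[0.06,0,0,0.04,0,0,0],[0.06,0,0,0.035,0,0,0],[0.06,0,0,0.022,0,0,0],[0.06,0,0,0.0155,0,0,0],[0.06,0,0,0,0,0,0],[0.06,0,0,0,0,0,0]]'; python3 -m handwheel '[[0.025,0,0,0,0,0,0],[0.025,0,0,0,0,0,0],[0.025,0,0,0,0,0,0],[0.025,0,0,0,0,0,0],[0.025,0,0,0,0,0,0],[0.025,0,0,0,0,0,0],[0.025,0,0,0,0,0,0]]' 12
```

```text
time: 23.88
position: [0.443, -0.2677, 0.0305]
tool_rot: [0.004, 3.14, -0.001]
ft_force: [1.1, 0.2, -0.7]
grip_width: 0.691
grip_force: 0.0
time: 24.75
position: [0.4422, -0.2673, 0.0294]
tool_rot: [0.004, 3.141, 0.0]
ft_force: [-0.4, -0.8, 1.2]
grip_width: 0.343
grip_force: 12.0
```

```bash
python3 -m handwheel '[[0.025,0,0,-0.01,0,0,0],[0.025,0,0,-0.03,0,0,0],[0.025,0,0,-0.04,0,0,0],[0.025,0,0,-0.04,0,0,0],[0.025,0,0,-0.03,0,0,0],[0.025,0,0.02,0,0,0,0],[0.025,-0.005,0.045,0,0,0,0],[0.025,-0.005,0.045,0,0,0,0],[0.025,-0.005,0.045,0,0,0,0],[0.025,-0.005,0.045,0,0,0,0],[0.025,-0.005,0.045,0,0,0,0],[0.025,-0.005,0.045,0,0,0,0]]'; python3 -m handwheel '[[0.025,-0.006,0.045,0,0,0,0],[0.025,-0.006,0.045,0,0,0,0],[0.025,-0.006,0.03,0,0,0,0],[0.025,0,0.02,0,0,0,0],[0.025,0,0,0,0,0,0],[0.025,0,0,0,0,0,0]]'; python3 chk.py pics/h3.png .49 .163 .015 .03
```

```text
time: 26.25
position: [0.4728, 0.0239, 0.18]
tool_rot: [0.004, 3.141, 0.0]
ft_force: [0.7, 0.1, -0.4]
grip_width: 0.34
grip_force: 12.0
time: 27.0
position: [0.4912, 0.1609, 0.1794]
tool_rot: [-0.007, -3.142, 0.001]
ft_force: [0.1, -0.1, -0.3]
grip_width: 0.338
grip_force: 12.0
foot z 0.1521 centre [0.4907 0.1611] 99 TCP [0.49125829 0.16076072 0.17947264]
```

```bash
python3 -m handwheel '[[0.025,0.001,0.002,0.02,0,0,0],[0.025,0,0,0.015,0,0,0],[0.025,0,0,0.01,0,0,0],[0.025,0,0,0.003,0,0,0],[0.025,0,0,0,0,0,0],[0.025,0,0,0,0,0,0]]';python3 -m handwheel '[[0.025,0,0,0.003,0,0,0],[0.025,0,0,0.003,0,0,0],[0.025,0,0,0,0,0,0]]';python3 -m handwheel '[[0.025,0,0,0.003,0,0,0],[0.025,0,0,0.003,0,0,0],[0.025,0,0,0,0,0,0]]'
```

```text
time: 27.8
position: [0.4906, 0.1648, 0.132]
tool_rot: [0.004, 3.141, 0.001]
ft_force: [-0.6, -0.2, -0.7]
grip_width: 0.342
grip_force: 12.0
time: 28.18
position: [0.4899, 0.1646, 0.125]
tool_rot: [-0.004, -3.141, 0.0]
ft_force: [-0.2, -0.2, -0.9]
grip_width: 0.337
grip_force: 12.0
time: 28.55
position: [0.4899, 0.1645, 0.119]
tool_rot: [-0.004, -3.141, 0.0]
ft_force: [-0.5, -0.2, 0.9]
grip_width: 0.339
grip_force: 12.0
```

```bash
python3 -m handwheel '[[0.025,0,0,0.003,0,0,0],[0.025,0,0,0.003,0,0,0],[0.025,0,0,0,0,0,0]]';python3 -m handwheel '[[0.025,0,0,0.002,0,0,0],[0.025,0,0,0,0,0,0]]';python3 -m handwheel '[[0.025,0,0,0.001,0,0,0],[0.025,0,0,0,0,0,0]]'
```

```text
time: 28.92
position: [0.4899, 0.1645, 0.113]
tool_rot: [-0.004, -3.141, 0.0]
ft_force: [0.6, 0.1, -0.6]
grip_width: 0.337
grip_force: 12.0
time: 29.18
position: [0.49, 0.1646, 0.1112]
tool_rot: [-0.004, -3.141, 0.0]
ft_force: [0.0, -0.6, -1.0]
grip_width: 0.341
grip_force: 12.0
time: 29.42
position: [0.4902, 0.1646, 0.1104]
tool_rot: [0.004, 3.141, 0.0]
ft_force: [1.1, -0.5, 0.1]
grip_width: 0.341
grip_force: 12.0
```

```bash
python3 -m handwheel '[[0.025,0,0,0.001,0,0,0],[0.025,0,0,0,0,0,0]]'; python3 -m handwheel '[[0.03,0,0,-0.0005,0,0,0],[0.045,0,0,0,0,0,0],[0.06,0,0,0,0,0,0],[0.06,0,0,0,0,0,0],[0.06,0,0,0,0,0,0],[0.06,0,0,0,0,0,0],[0.06,0,0,0,0,0,0],[0.06,0,0,-0.02,0,0,0],[0.06,0,0,-0.04,0,0,0],[0.06,0,0,-0.05,0,0,0],[0.06,0,0,-0.03,0,0,0],[0.06,0,0,0,0,0,0]]'
python3 - <<'E'
from fit import *
im,d=ctrl.get_image("scene");S=cloud("scene",d)
x,y=.49,.1645;q=np.hypot(S[...,0]-x,S[...,1]-y)<.02;z=S[...,2][q];z=z[z<.215];print(cyl(S,x,y,.112,.135,.015),np.percentile(z,99.5))
x,y=.587,-.236;print("stop",cyl(S,x,y,.005,.04,.019))
E
```

```text
time: 29.68
position: [0.4904, 0.1647, 0.1104]
tool_rot: [0.004, 3.141, 0.001]
ft_force: [-2.0, -0.5, 5.9]
grip_width: 0.334
grip_force: 12.0
time: 31.18
position: [0.4916, 0.1652, 0.2528]
tool_rot: [0.004, 3.136, 0.004]
ft_force: [-0.3, 0.2, -0.3]
grip_width: 0.688
grip_force: 0.0
(array([0.4902, 0.1662]), 77) 0.17319238601661813
stop (array([ 0.5871, -0.236 ]), 247)
```

```bash
python3 -m handwheel '[[0.065,-0.005,-0.02,0,0,0,0],[0.065,-0.011,-0.045,0,0,0,0],[0.065,-0.011,-0.045,0,0,0,0],[0.065,-0.011,-0.045,0,0,0,0],[0.065,-0.011,-0.045,0,0,0,0],[0.065,-0.011,-0.045,0,0,0,0],[0.065,-0.011,-0.045,0,0,0,0],[0.065,-0.011,-0.045,0,0,0,0],[0.065,-0.01,-0.045,0,0,0,0],[0.065,-0.005,-0.02,0,0,0,0],[0.065,0,0,0,0,0,0],[0.065,0,0,0,0,0,0]]' ; python3 -m handwheel '[[0.065,0,0,0.03,0,0,0],[0.065,0,0,0.04,0,0,0],[0.065,0,0,0.03,0,0,0],[0.065,0,0,0.02,0,0,0],[0.065,0,0,0,0,0,0],[0.065,0,0,0,0,0,0]]' 12
```

```text
time: 32.72
position: [0.5864, -0.2332, 0.2492]
tool_rot: [-0.0, -3.141, -0.003]
ft_force: [-0.4, 0.6, 0.4]
grip_width: 0.748
grip_force: 0.0
time: 33.48
position: [0.5871, -0.2355, 0.1313]
tool_rot: [0.003, 3.139, -0.001]
ft_force: [0.2, -1.1, 0.1]
grip_width: 0.75
grip_force: 0.0
```

```bash
python3 -m handwheel '[[0.065,0,-0.0005,0.03,0,0,0],[0.065,0,0,0.035,0,0,0],[0.065,0,0,0.025,0,0,0],[0.065,0,0,0.0175,0,0,0],[0.065,0,0,0,0,0,0],[0.065,0,0,0,0,0,0]]'; python3 -m handwheel '[[0.033,0,0,0,0,0,0],[0.033,0,0,0,0,0,0],[0.033,0,0,0,0,0,0],[0.033,0,0,0,0,0,0],[0.033,0,0,0,0,0,0],[0.033,0,0,0,0,0,0],[0.033,0,0,0,0,0,0]]' 12
```

```text
time: 34.22
position: [0.5872, -0.2366, 0.0238]
tool_rot: [0.004, 3.139, -0.001]
ft_force: [1.0, 0.3, -0.4]
grip_width: 0.747
grip_force: 0.0
time: 35.1
position: [0.5863, -0.2362, 0.0226]
tool_rot: [0.004, 3.141, -0.0]
ft_force: [-0.6, -0.1, 2.3]
grip_width: 0.435
grip_force: 12.0
```

```bash
python3 -m handwheel '[[0.033,0,0,-0.01,0,0,0],[0.033,0,0,-0.03,0,0,0],[0.033,0,0,-0.045,0,0,0],[0.033,0,0,-0.045,0,0,0],[0.033,0,0,-0.045,0,0,0],[0.033,0,0,-0.03,0,0,0],[0.033,0,0,-0.017,0,0,0],[0.033,0.01,0.02,0,0,0,0],[0.033,0.02,0.045,0,0,0,0],[0.033,0.02,0.045,0,0,0,0],[0.033,0.02,0.045,0,0,0,0],[0.033,0.02,0.045,0,0,0,0]]';python3 -m handwheel '[[0.033,0.02,0.045,0,0,0,0],[0.033,0.002,0.045,0,0,0,0],[0.033,0,0.045,0,0,0,0],[0.033,0,0.045,0,0,0,0],[0.033,0,0.045,0,0,0,0],[0.033,0,0.045,0,0,0,0],[0.033,0,0.03,0,0,0,0],[0.033,0,0.022,0,0,0,0],[0.033,0,0,0,0,0,0],[0.033,0,0,0,0,0,0]]'; python3 chk.py pics/h4.png .474 .286 .019 .03
```

```text
time: 36.6
position: [0.4953, -0.0344, 0.2437]
tool_rot: [-0.004, -3.14, -0.0]
ft_force: [1.4, 1.0, -1.1]
grip_width: 0.435
grip_force: 12.0
time: 37.85
position: [0.4758, 0.2844, 0.2442]
tool_rot: [-0.007, -3.141, 0.002]
ft_force: [-0.1, -0.4, -1.3]
grip_width: 0.429
grip_force: 12.0
foot z 0.2236 centre [0.4766 0.2836] 119 TCP [0.47596361 0.28431131 0.24438958]
```

```bash
python3 -m handwheel '[[0.033,0.001,0.0012,0.025,0,0,0],[0.033,0,0,0.035,0,0,0],[0.033,0,0,0.03,0,0,0],[0.033,0,0,0.02,0,0,0],[0.033,0,0,0.01,0,0,0],[0.033,0,0,0,0,0,0]]';python3 -m handwheel '[[0.033,0,0,0.005,0,0,0],[0.033,0,0,0.004,0,0,0],[0.033,0,0,0.003,0,0,0],[0.033,0,0,0.003,0,0,0],[0.033,0,0,0,0,0,0]]'
```

```text
time: 38.65
position: [0.4745, 0.2865, 0.1243]
tool_rot: [-0.006, -3.141, 0.001]
ft_force: [-0.5, 0.0, 0.3]
grip_width: 0.436
grip_force: 12.0
time: 39.28
position: [0.4743, 0.2873, 0.1091]
tool_rot: [-0.004, -3.141, 0.0]
ft_force: [-0.6, -0.7, -0.4]
grip_width: 0.432
grip_force: 12.0
```

```bash
python3 -m handwheel '[[0.033,0,0,0.003,0,0,0],[0.033,0,0,0,0,0,0]]';python3 -m handwheel '[[0.033,0,0,0.002,0,0,0],[0.033,0,0,0,0,0,0]]';python3 -m handwheel '[[0.033,0,0,0.001,0,0,0],[0.033,0,0,0,0,0,0]]';python3 -m handwheel '[[0.033,0,0,0.001,0,0,0],[0.033,0,0,0,0,0,0]]'
```

```text
time: 39.52
position: [0.4742, 0.2873, 0.1061]
tool_rot: [-0.004, -3.141, 0.0]
ft_force: [0.8, 0.4, -0.2]
grip_width: 0.436
grip_force: 12.0
time: 39.78
position: [0.4743, 0.2873, 0.1042]
tool_rot: [-0.004, -3.141, 0.0]
ft_force: [-0.1, -0.1, -0.9]
grip_width: 0.435
grip_force: 12.0
time: 40.02
position: [0.4745, 0.2875, 0.1036]
tool_rot: [0.004, 3.141, 0.0]
ft_force: [-1.4, -0.1, 0.5]
grip_width: 0.432
grip_force: 12.0
time: 40.28
position: [0.4746, 0.2875, 0.1035]
tool_rot: [0.004, 3.141, 0.0]
ft_force: [-2.6, -1.4, 6.1]
grip_width: 0.431
grip_force: 12.0
```

```bash
python3 -m handwheel '[[0.04,0,0,-0.0008,0,0,0],[0.055,0,0,0,0,0,0],[0.065,0,0,0,0,0,0],[0.065,0,0,0,0,0,0],[0.065,0,0,0,0,0,0],[0.065,0,0,0,0,0,0],[0.065,0,0,-0.02,0,0,0],[0.065,0,0,-0.045,0,0,0],[0.065,0,0,-0.05,0,0,0],[0.065,0,0,-0.05,0,0,0],[0.065,0,0,-0.03,0,0,0],[0.065,0,0,0,0,0,0]]'; python3 -m handwheel '[[0.065,0,0.04,0,0,0,0],[0.065,0,0.05,0,0,0,0],[0.065,0,0.05,0,0,0,0],[0.065,0,0.05,0,0,0,0],[0.065,0,0.04,0,0,0,0],[0.065,0,0,0,0,0,0],[0.065,0,0,0,0,0,0]]'
python3 - <<'E'
from fit import *
im,d=ctrl.get_image("scene");S=cloud("scene",d);t,_=ctrl.get_image("top")
for n,x,y,a,b,r,R in(("flask",.6125,.178,.175,.212,.012,.025),("amber",.597,.3,.12,.19,.0285,.03),("drop",.49,.1645,.112,.135,.015,.02),("stop",.4745,.2875,.1,.12,.019,.02)):
    q=np.hypot(S[...,0]-x,S[...,1]-y)<R;z=S[...,2][q];z=z[z<.25];print(n,cyl(S,x,y,a,b,r),np.percentile(z,99.5))
cv2.imwrite("pics/end.png",np.vstack([cv2.resize(im[80:220,150:380],(690,420),interpolation=3),cv2.resize(t[140:270,170:450],(690,320))[:180*2-180]]))
E
```

```text
time: 41.78
position: [0.4756, 0.2881, 0.3012]
tool_rot: [0.004, 3.137, 0.005]
ft_force: [0.3, 0.5, -1.2]
grip_width: 0.749
grip_force: 0.0
time: 42.65
position: [0.4751, 0.5164, 0.2965]
tool_rot: [-0.004, -3.141, 0.004]
ft_force: [-0.0, 0.1, 0.3]
grip_width: 0.746
grip_force: 0.0
flask (array([0.611 , 0.1766]), 116) 0.2219744597076521
amber (array([0.599, 0.303]), 373) 0.2366545783050278
drop (array([0.4898, 0.167 ]), 79) 0.17343550790596127
stop (array([0.4759, 0.2896]), 82) 0.1405075095767277
```

View pics/end.png

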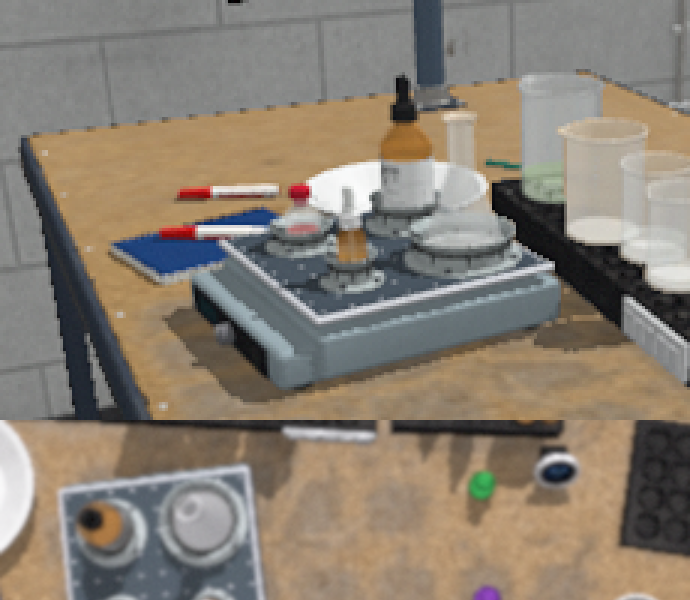

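The final picture shows all four upright in their holders: amber (405,150), flask (460,190), dropper (350,240) and stopper (300,225). Their tops match fully seated heights to within about 2.5 mm. The display and the decoys are where they were, and the gripper is clear.

```bash
python3 -c "
from bench import ctrl
print(ctrl.close_job())"
```

```text
the job is handed in; nothing more can be done
None
```

The flask, amber bottle, dropper bottle and red-stoppered bottle each stand upright on the floor of the matching holder, and I handed the job in at about 43 s; the round display and white cup were never touched.

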